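Clear the scanner's lid and hold it open

ROBOT

A 6-joint arm with a two-finger parallel gripper is mounted at the origin on the work surface. World frame = base frame: x ahead of the robot, y to its left, z up, the work surface at z = 0. Lengths are in m, angles in rad, forces in N, time in s.
With the tool pointing down it reaches from about 0.375 to 0.9 m from the base axis. Payload 3.1 kg.
Tool frame: the origin (TCP) lies on the centre line of the jaws, within the pads' length; the fingertips stand 19 mm ahead of it and the grasp point (between the pads) is the TCP; z points along the fingers, y is the line along which they close (so a half turn about z gives the same grasp; the last joint's range is limited). The gripper opens to 85 mm and grips with 20 to 120 N. Pads are 22 mm wide; open, the fingers measure 114 mm over their backs; the gripper's body (76 mm by 85 mm) begins 54 mm behind the grasp point. The pads swing forward as they close: fully open they stand 13 mm farther back than shut.
Start: joints at [0.989, 0.527, 1.433, -0, 1.181, -0.178], TCP at [0.246, 0.575, 0.25] pointing down, gripper open.
Joint ranges: [-3.08, 3.08], [-0.75, 2.2], [0.22, 2.44], [-1.43, 4.57], [0, 2.65], [-2.85, 2.85]. Speed limits (rad/s): [2.79, 2.79, 3.14, 3.14, 3.14, 3.14].

INTERFACE

Orientations are given as a unit quaternion [x, y, z, w].
In Python, from station import manip gives the robot as it stands.
- The arm moves only by the tool servo_tool, never from a script. Its argument "rows" is a list that holds one entry, the list of rows, each a list of 7 numbers: the turn, a rotation vector about the tool's x, y, z in degrees, then the shift along the tool's x, y, z in m, then the gripper command: -1 is shut, 1 is fully open, values between are in proportion. In form: [[[wx, wy, wz, tx, ty, tz, jaw], ...]]. A call has 1 to 8 rows; each row shifts and turns the commanded pose from where the row before left it, along the tool's axes as they then stand; what a row does not reach is not made up. A row lasts 1/12 s, in which the tool goes at most 41.7 mm and 7.16 degrees, less where a joint would pass 70% of its speed; a pose out of reach is approached as far as the arm can. A call is refused whole if a number of a shift passes 0.0417 or a number of a turn 7.16, either way. A call with a gripper value outside its range is refused whole. The fingers move at their own pace and stop on an object; "squeeze" is the grip in N (left out, the last holds). Time passes only in rows, so rows that do not move let the fingers close. It gives the time, the measured TCP pose, the force, the opening and the grip force at its end, in the units of the state.
- manip.sense(): the state, without advancing time (a new reading comes with each control period).
- manip.snapshot(name): name is "side" or "top"; returns the picture (420x560x3 uint8, blue, green, red); there is no depth.
- manip.camera_info(name): a dict with "K" (3x3 intrinsics, pixels), "camera_from_world" (4x4, takes a point from world to camera coordinates). Camera axes: x right, y down, z forward; pixel columns grow to the right and rows downward; lengths in m; the calibration is good to about 2 mm. A picture is of the moment at which its call begins. camera_info takes no time and is no camera call.
- manip.sign_off(): hands the job in; it is judged then, once.
The state is a dict: "t": time; "q": joint angles; "qd": joint speeds; "tau": joint torques, N m; "tcp_pos": TCP position; "tool_rot": TCP orientation; "force": force on the tool from outside, world axes, zero at the start; "ft_torque": the same for the moment, N m; "finger_gap": opening from 0.0 (shut) to 1.0 (fully open); "gripper_force": force on a finger pad.
Only numpy, scipy, OpenCV 4.12 (cv2) and the standard library are available. Lean on these libraries where they do the work, as an engineer would, in place of code of your own. Each camera call takes 0.05 s, during which the arm holds its last target. There are 200 camera calls.

TASK

I want to lay a page on the scanner's glass: first clear its shut lid by setting (not dropping) the stapler on its base in the long narrow tray and the wooden-handled stamp upright in the square tray. Then raise the lid by its lift bar to 45 degrees and finish still holding the bar with the lid at that angle: it falls shut if you let go, so do not release it. Leave the mug, the mouse and the pen pot where they are.

Things in the scene. Friction and masses are not known exactly. Their poses are not given: they have to be found in the camera images.
- scanner: flatbed scanner with grey base, fixed to the desk, 240 (its x) x 360 (its y) x 50 mm high, with a white lid of the same outline, 12 mm thick, on top; the shut lid's upper face is 63.5 mm above the desk. Origin: centre of the underside; its -x side is the front (towards the robot), its +x side carries the hinge
- scanner_lid (a joint): angle of the scanner's lid in rad: 0 shut, grows as the front edge rises, 0.785 is 45 degrees, stop at 1.4. About 0.65 kg with its bar (may vary by 25 %), no spring, almost no friction: it falls shut when let go (about 2 to 4 N at the bar hold it up)
- lid_hinge (a point): middle of the lid's hinge line, at the far (+x) edge of the scanner, on its axis, 51.5 mm above the desk; the hinge line runs along the scanner's y
- bar_mid (a point): lift bar: round aluminium bar, 12 mm thick, fixed to the lid and running along the scanner's y, 150 mm long, joined to the lid's front edge by a leg at each end; the bar stands 45 mm ahead (-x) of the lid's front edge, leaving a 39 mm gap for a finger. The point is the middle of the bar, on its axis: with the lid shut 57.5 mm above the desk, 285 mm ahead (-x) of point lid_hinge and 6 mm higher; it turns with the lid (its axes are the scanner's when shut)
- stapler: black desk stapler, loose, 0.22 kg (may vary), lying on its base on the lid; origin at the centre of its underside, axes as point stapler_mid
- stapler_mid (a point): centre of the stapler, 23 mm above its underside. Stapler 130 long (its x) x 34 wide (its y) x 46 mm high; from 10 to 36 mm above its underside it is 122 long and 30 wide with straight sides, above that 24 wide. z up
- stamp: round rubber stamp with a wooden handle, loose, 0.09 kg (may vary), standing on the lid; origin at the centre of its underside, z up along its axis
- stamp_mid (a point): point on the stamp's axis half-way up, 38 mm above its underside. Stamp 76 mm high: foot 44 mm across and 20 mm high, above it a straight round handle 26 mm across. z up along its axis
- long_tray: long narrow dark steel tray, fixed: outside 98 (its x) x 190 (its y) x 20 mm high, walls and floor 4 mm. Origin: centre of the underside
- square_tray: square dark steel tray, fixed: outside 120 x 120 x 20 mm high, walls and floor 4 mm. Origin: centre of the underside
- mug: white mug, 80 mm across, 95 mm high, leave alone; origin: centre of the underside
- mouse: computer mouse, 100 x 60 x 34 mm, leave alone; origin: centre of the underside
- pen_pot: black pot with pens, 80 mm across, pens up to 155 mm high, leave alone; origin: centre of the underside
There are look-alikes about, which are no part of the job. Leave any yellow look-alike of the stapler alone.

How it is judged:
On the way:
1. the lid is cleared: stapler on its base in the long tray, stamp upright in the square tray, both released, the lid still shut (z of stapler_mid in the frame of long_tray between 0.018 and 0.034 m and x of stapler_mid in the frame of long_tray between -0.04 and 0.04 m and y of stapler_mid in the frame of long_tray between -0.06 and 0.06 m and z of stamp_mid in the frame of square_tray between 0.033 and 0.049 m and x of stamp_mid in the frame of square_tray between -0.045 and 0.045 m and y of stamp_mid in the frame of square_tray between -0.045 and 0.045 m and angle between each of stapler_mid, stamp_mid's own z axis and vertical below 0.2 rad and contact force between the fingers and stapler below 0.1 N and contact force between the fingers and stamp below 0.1 N and linear speed of each of stapler, stamp below 0.03 m/s and value of joint scanner_lid below 0.09 rad), for 0.2 s.
At the end, for the whole second after the job is handed in: The lid is held still at 45 degrees (plus or minus 5) by the gripper's fingers on the lift bar (over 1 N), while the stapler rests on its base on the floor of the long tray and the stamp stands upright on the floor of the square tray (tilt under 0.2 rad), both released and at rest (z of stapler_mid in the frame of long_tray between 0.018 and 0.034 m and x of stapler_mid in the frame of long_tray between -0.04 and 0.04 m and y of stapler_mid in the frame of long_tray between -0.06 and 0.06 m and z of stamp_mid in the frame of square_tray between 0.033 and 0.049 m and x of stamp_mid in the frame of square_tray between -0.045 and 0.045 m and y of stamp_mid in the frame of square_tray between -0.045 and 0.045 m and angle between each of stapler_mid, stamp_mid's own z axis and vertical below 0.2 rad and contact force between the fingers and stapler below 0.1 N and contact force between the fingers and stamp below 0.1 N and linear speed of each of stapler, stamp below 0.03 m/s and value of joint scanner_lid between 0.698 and 0.873 rad and velocity of joint scanner_lid between -0.05 and 0.05 rad/s and (contact force between the fingers and scanner_lid_c2 above 1 N or contact force between the fingers and scanner_lid_c1 above 1 N or contact force between the fingers and scanner_lid_c3 above 1 N)); the arm keeps its last pose, push and grip.
It fails at once if the mug is moved by more than 30 mm (distance of mug from where it was at the start of the episode above 0.03 m).
It fails at once if the mouse is moved by more than 30 mm (distance of mouse from where it was at the start of the episode above 0.03 m).
It fails at once if the pen pot is moved by more than 30 mm (distance of pen_pot from where it was at the start of the episode above 0.03 m).
It fails at once if the stapler is dropped (falls free at over 1 m/s, about 5 cm) (linear speed of stapler above 1 m/s and contact force between the fingers and stapler below 0.05 N).
It fails at once if the stamp is dropped (falls free at over 1 m/s, about 5 cm) (linear speed of stamp above 1 m/s and contact force between the fingers and stamp below 0.05 N).
It also fails if it takes over 72 s, if anything falls off the work surface, if the arm or the gripper's body presses on something with over 40 N, if the wrist force passes 120 N, or if a joint passes its speed limit or range.

## Working session

There is one attempt and no reset: what is moved stays moved. The work goes in short steps, Python scripts to look and compute and a tool call to move; the robot and the scene stay as the last step left them, time stands still between calls to the robot, and variables do not carry over. Pictures are saved under pics/ and viewed, at most 10 in all, crops included, and the job is handed in when it is done.

Besides the shell and the picture viewer there is one more tool, called after "Request:" by a JSON object that holds its "api" and its "payload", one argument or row to a line. servo_tool: Moves the arm, as the interface text tells. Its arguments: {"type":"object","properties":{"rows":{"type":"array","items":{"type":"array","items":{"type":"array","items":{"type":"number"}}}},"squeeze":{"type":"number"}},"required":["rows"]}

```bash
mkdir -p pics; ls; python3 - <<'E'
from station import manip
import cv2
s=manip.sense();print(s)
for n in("side","top"):
    im=manip.snapshot(n);cv2.imwrite(f"pics/{n}0.png",im)
    c=manip.camera_info(n);print(n,c)
E
```

```text
pics
{'t': 0.0, 'q': array([ 9.88481914e-01,  5.28466542e-01,  1.43393876e+00, -7.65518510e-07,
        1.18139156e+00, -1.78495923e-01]), 'qd': array([-7.90414584e-04, -1.13567732e-03, -6.29734994e-04, -2.67011300e-05,
        6.00344047e-04, -1.53478413e-03]), 'tau': array([-1.48052036e-04, -4.42354059e+01, -1.78023970e+01, -3.73916018e-04,
        8.35848536e-03,  5.75592139e-06]), 'tcp_pos': array([0.24516669, 0.57415448, 0.24932175]), 'tool_rot': array([ 2.00539890e-01,  9.79684918e-01, -1.02344888e-03, -4.08878208e-04]), 'force': array([ 0.56446599, -0.10289153,  0.35233414]), 'ft_torque': array([-0.02782619,  0.00244352,  0.04684991]), 'gripper_force': 0.0, 'finger_gap': 1.001520384973427}
side {'K': array([[460.88253588,   0.        , 281.39955397],
       [  0.        , 460.88253588, 214.42587008],
       [  0.        ,   0.        ,   1.        ]]), 'camera_from_world': array([[ 0.73448701, -0.67855159,  0.00982647, -0.43689352],
       [-0.36372156, -0.40584643, -0.83844815,  0.31747854],
       [ 0.57291836,  0.61225518, -0.54489278,  0.9143134 ],
       [ 0.        ,  0.        ,  0.        ,  1.        ]])}
top {'K': array([[501.39836434,   0.        , 282.5928386 ],
       [  0.        , 501.39836434, 220.76936214],
       [  0.        ,   0.        ,   1.        ]]), 'camera_from_world': array([[ 0.016938  , -0.99980466, -0.01018586,  0.02615905],
       [-0.99888689, -0.01647215, -0.04420005,  0.59298834],
       [ 0.04402363,  0.01092318, -0.99897077,  1.65556408],
       [ 0.        ,  0.        ,  0.        ,  1.        ]])}
```

View pics/top0.png

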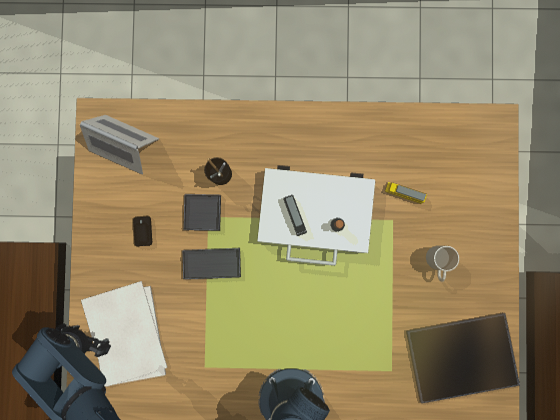

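View pics/side0.png

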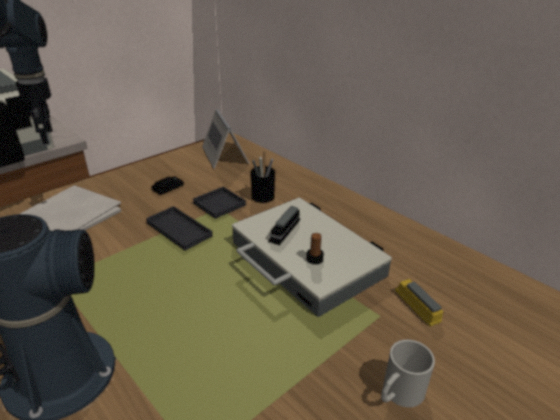

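The top view shows the white lid at (315,210) with the stapler at (294,215) and the stamp at (337,224). The bar is at (312,262), the long tray at (211,263), the square tray at (202,212) and the pen pot at (218,171). The yellow look-alike is at (405,193) and the mug at (443,260). The side view agrees with this layout. Now I'll measure.

```bash
cat > h.py <<'E'
from station import manip
import cv2, numpy as np
def ray(n,uv,z):
    c=manip.camera_info(n);T=c["camera_from_world"];R=T[:3,:3];o=-R.T@T[:3,3]
    d=R.T@np.linalg.inv(c["K"])@np.array([uv[0],uv[1],1.]);return o+d*(z-o[2])/d[2]
def rect(n,cnt,z):
    P=np.array([ray(n,p,z)[:2] for p in cnt.reshape(-1,2)],np.float32)
    (c,s,a)=cv2.minAreaRect(P);b=cv2.boxPoints((c,s,a))
    e=[b[1]-b[0],b[2]-b[1]];L=max(e,key=np.linalg.norm)
    return np.round(c,4),np.round(sorted(s),4),round(float(np.degrees(np.arctan2(L[1],L[0]))%180),1)
def proj(n,p):
    c=manip.camera_info(n);q=c["K"]@(c["camera_from_world"]@np.r_[p,1])[:3];return q[:2]/q[2]
E
python3 - <<'E'
from h import *
im=cv2.imread("pics/top0.png");hsv=cv2.cvtColor(im,cv2.COLOR_BGR2HSV);g=im.max(2)
def cn(m,roi,amin=60):
    x0,y0,x1,y1=roi;k=np.zeros_like(m);k[y0:y1,x0:x1]=m[y0:y1,x0:x1]
    return [c for c in cv2.findContours(k,cv2.RETR_EXTERNAL,cv2.CHAIN_APPROX_NONE)[0] if cv2.contourArea(c)>amin]
w=((hsv[...,1]<40)&(g>170)).astype(np.uint8)*255
w2=cv2.morphologyEx(w,cv2.MORPH_OPEN,np.ones((9,9)))
for c in cn(w2,(230,150,400,270),2000):print("lid",rect("top",c,.0635))
d=(g<110).astype(np.uint8)*255
for c in cn(d,(172,185,250,285),400):print("tray",cv2.boundingRect(c),rect("top",c,.02))
for c in cn((g<150).astype(np.uint8)*255,(272,185,355,242)):
    print("obj",cv2.boundingRect(c),cv2.contourArea(c),rect("top",c,.0635+.03))
cv2.imwrite("pics/crop.png",cv2.resize(im[155:285,175:385],None,fx=3.8,fy=3.8,interpolation=cv2.INTER_CUBIC))
E
```

```text
lid (array([ 0.6272, -0.0717]), array([0.238 , 0.3579]), 84.9)
tray (181, 248, 60, 32) (array([0.4475, 0.2722]), array([0.0978, 0.1968]), 93.4)
tray (183, 194, 38, 37) (array([0.617 , 0.3059]), array([0.1199, 0.1234]), 91.0)
obj (330, 218, 15, 14) 143.0 (array([ 0.5806, -0.1368]), array([0.041 , 0.0439]), 117.5)
obj (283, 195, 24, 41) 405.5 (array([ 0.6081, -0.0025]), array([0.0353, 0.1302]), 21.2)
```

View pics/crop.png

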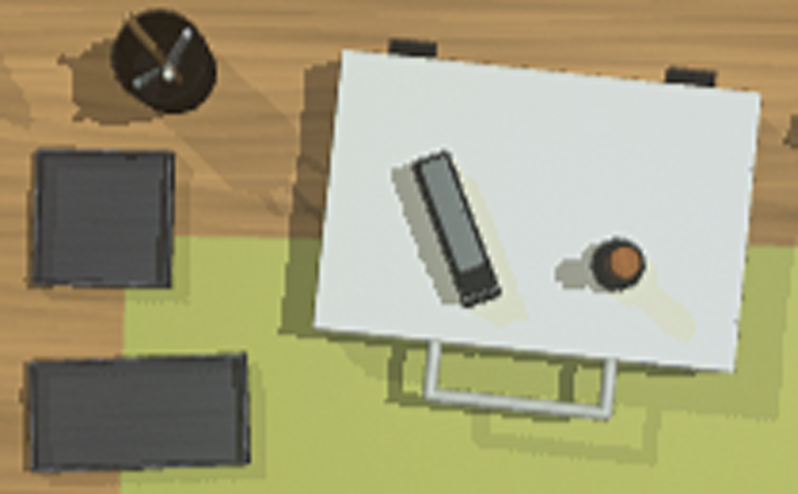

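Lid, tray and object sizes all match the given ones. I'll go above the stapler: translate first, then turn.

Request:
{"api": "servo_tool", "payload": {
  "rows": [
    [[0,0,0,-0.031,-0.0215,0,1],[0,0,0,-0.031,-0.0215,0,1],[0,0,0,-0.031,-0.0215,0,1],[0,0,0,-0.031,-0.0215,0,1],[0,0,0,-0.031,-0.0215,0,1],[0,0,0,-0.031,-0.0215,0,1],[0,0,0,-0.031,-0.0215,0,1],[0,0,0,-0.031,-0.0215,0,1]]
  ],
  "squeeze": 40
}}

```text
t: 0.77
tcp_pos: [0.4063, 0.3174, 0.2501]
tool_rot: [0.2, 0.98, -0.0, -0.0]
force: [0.8, 0.1, -0.5]
finger_gap: 1.003
gripper_force: 0.0
```

Request:
{"api": "servo_tool", "payload": {
  "rows": [
    [[0,0,0,-0.031,-0.0215,0,1],[0,0,0,-0.031,-0.0215,0,1],[0,0,0,-0.031,-0.0215,0,1],[0,0,0,-0.031,-0.0215,0,1],[0,0,0,-0.031,-0.0215,0,1],[0,0,0,-0.031,-0.0215,0,1],[0,0,0,-0.031,-0.0215,0,1],[0,0,0,-0.031,-0.0215,0,1]]
  ]
}}

```text
t: 1.43
tcp_pos: [0.5668, 0.0617, 0.2499]
tool_rot: [0.201, 0.98, -0.0, -0.0]
force: [0.9, -0.2, -0.0]
finger_gap: 1.002
gripper_force: 0.0
```

Request:
{"api": "servo_tool", "payload": {
  "rows": [
    [[0,0,0,-0.031,-0.0215,0,1],[0,0,0,-0.031,-0.0215,0,1],[0,0,7,0,0,0,1],[0,0,7,0,0,0,1],[0,0,7,0,0,0,1],[0,0,7,0,0,0,1],[0,0,7,0,0,0,1],[0,0,7,0,0,0,1]]
  ]
}}

```text
t: 2.1
tcp_pos: [0.6062, -0.0005, 0.2497]
tool_rot: [0.541, 0.841, -0.0, -0.001]
force: [-0.0, -0.7, 0.0]
finger_gap: 0.998
gripper_force: 0.0
```

Request:
{"api": "servo_tool", "payload": {
  "rows": [
    [[0,0,7,0,0,0,1],[0,0,7,0,0,0,1],[0,0,7,0,0,0,1],[0,0,7,0,0,0,1],[0,0,7,0,0,0,1],[0,0,7,0,0,0,1],[0,0,7,0,0,0,1],[0,0,7,0,0,0,1]]
  ]
}}

```text
t: 2.77
tcp_pos: [0.6062, -0.0003, 0.2497]
tool_rot: [0.872, 0.489, -0.001, -0.0]
force: [-0.9, -0.1, 0.4]
finger_gap: 1.003
gripper_force: 0.0
```

Request:
{"api": "servo_tool", "payload": {
  "rows": [
    [[0,0,7,0,0,0,1],[0,0,7,0,0,0,1],[0,0,7,0,0,0,1],[0,0,7,0,0,0,1],[0,0,7,0,0,0,1],[0,0,2.7,0,0,0,1],[0,0,0,0,0,0,1],[0,0,0,0,0,0,1]]
  ]
}}

```text
t: 3.43
tcp_pos: [0.6063, -0.0004, 0.2499]
tool_rot: [0.983, 0.184, -0.0, -0.0]
force: [-0.6, -0.1, -0.1]
finger_gap: 1.003
gripper_force: 0.0
```

```bash
cat >> h.py <<'E'
from scipy.spatial.transform import Rotation as Ro
def go(p,head):
    s=manip.sense();R=Ro.from_quat(s["tool_rot"]).as_matrix();h=np.degrees(np.arctan2(R[1,1],R[0,1]))
    print("t",round(s["t"],2),"tcp",s["tcp_pos"].round(4),"head",h.round(1),"tilt",R[:,2].round(3),"F",s["force"].round(1),"gap",round(s["finger_gap"],3),"gf",s["gripper_force"])
    d=R.T@(np.array(p)-s["tcp_pos"]);print("tool shift",d.round(4),"turn wz",round(-((head-h+180)%360-180),1),"q",s["q"].round(2))
E
python3 - <<'E'
from h import *
go([.608,-.0025,.0895],-68.8)
print(ray("top",(337.4,224.7),.0835),ray("top",(340,224),.1395))
im=manip.snapshot("top");cv2.imwrite("pics/a.png",im)
im=manip.snapshot("side");cv2.imwrite("pics/b.png",cv2.resize(im[150:320,200:420],None,fx=3,fy=3))
E
```

```text
t 3.43 tcp [ 6.063e-01 -4.000e-04  2.499e-01] head -68.8 tilt [-0.001  0.    -1.   ] F [-0.6 -0.1 -0.1] gap 1.003 gf 0.0
tool shift [0.0009 0.0027 0.1604] turn wz 0.0 q [-0.18  0.5   1.48 -0.    1.16  1.02]
[ 0.57972591 -0.13937216  0.0835    ] [ 0.57987999 -0.14180992  0.1395    ]
```

View pics/b.png

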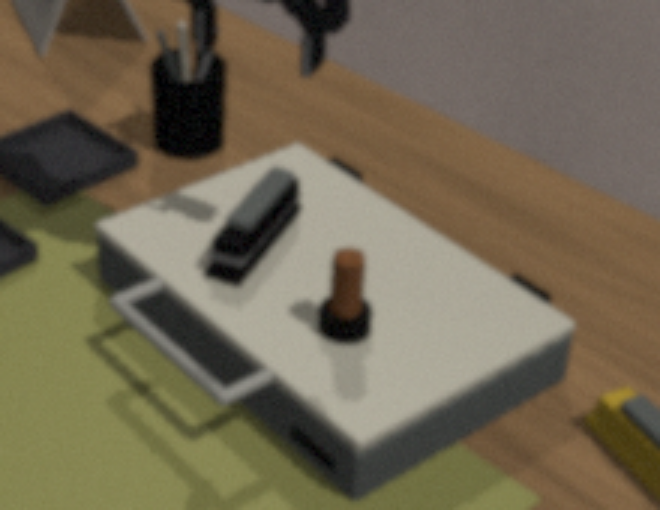

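The side view shows the stapler at about (284,225), where its measured centre projects (286,224). The fingers are above it. Descend, grip and lift.

Request:
{"api": "servo_tool", "payload": {
  "rows": [
    [[0,0,0,0.001,0.0027,0.03,1],[0,0,0,0,0,0.035,1],[0,0,0,0,0,0.035,1],[0,0,0,0,0,0.03,1],[0,0,0,0,0,0.02,1],[0,0,0,0,0,0.01,1],[0,0,0,0,0,0,1],[0,0,0,0,0,0,-1]]
  ]
}}

```text
t: 4.2
tcp_pos: [0.6089, -0.0026, 0.0905]
tool_rot: [0.983, 0.184, 0.0, 0.0]
force: [-0.2, 0.0, 0.8]
finger_gap: 0.885
gripper_force: 0.0
```

Request:
{"api": "servo_tool", "payload": {
  "rows": [
    [[0,0,0,0,0,0,-1],[0,0,0,0,0,0,-1],[0,0,0,0,0,0,-1],[0,0,0,0,0,0,-1],[0,0,0,0,0,0,-1],[0,0,0,0,0,0,-1],[0,0,0,0,0,0,-1],[0,0,0,0,0,0,-1]]
  ]
}}

```text
t: 4.87
tcp_pos: [0.6091, -0.0019, 0.0921]
tool_rot: [0.983, 0.183, 0.001, -0.0]
force: [0.0, 2.3, 5.4]
finger_gap: 0.347
gripper_force: 48.5
```

Gripped at 29.5 mm, which matches the 30 mm width. The tips sit on the base ledge, so the TCP is about 29 mm above the underside. Lift and carry.

Request:
{"api": "servo_tool", "payload": {
  "rows": [
    [[0,0,0,0,0,-0.005,-1],[0,0,0,0,0,-0.015,-1],[0,0,0,0,0,-0.03,-1],[0,0,0,0,0,-0.03,-1],[0,0,0,0,0,-0.03,-1],[0,0,0,-0.0026,-0.0157,0,-1],[0,0,0,-0.0051,-0.0314,0,-1],[0,0,0,-0.0051,-0.0314,0,-1]]
  ]
}}

```text
t: 5.53
tcp_pos: [0.5677, 0.0661, 0.2006]
tool_rot: [0.983, 0.182, 0.0, 0.0]
force: [-0.5, 0.2, -2.4]
finger_gap: 0.342
gripper_force: 47.4
```

Request:
{"api": "servo_tool", "payload": {
  "rows": [
    [[0,0,0,-0.0051,-0.0314,0,-1],[0,0,0,-0.0051,-0.0314,0,-1],[0,0,0,-0.0051,-0.0314,0,-1],[0,0,0,-0.0051,-0.0314,0,-1],[0,0,0,-0.0051,-0.0314,0,-1],[0,0,0,-0.0051,-0.0314,0,-1],[0,0,0,-0.0051,-0.0314,0,-1],[0,0,0,-0.0026,-0.0157,0,-1]]
  ]
}}

```text
t: 6.2
tcp_pos: [0.4438, 0.2741, 0.1997]
tool_rot: [0.983, 0.185, -0.002, -0.0]
force: [-0.5, 0.4, -1.8]
finger_gap: 0.343
gripper_force: 47.6
```

Request:
{"api": "servo_tool", "payload": {
  "rows": [
    [[0,0,-4.6,0,0,0,-1],[0,0,-7,0,0,0,-1],[0,0,-7,0,0,0,-1],[0,0,-7,0,0,0,-1],[0,0,-7,0,0,0,-1],[0,0,-7,0,0,0,-1],[0,0,-7,0,0,0,-1],[0,0,-7,0,0,0,-1]]
  ]
}}

```text
t: 6.87
tcp_pos: [0.4462, 0.2717, 0.1997]
tool_rot: [0.793, 0.61, -0.001, -0.0]
force: [0.0, 0.1, -2.0]
finger_gap: 0.343
gripper_force: 47.5
```

Request:
{"api": "servo_tool", "payload": {
  "rows": [
    [[0,0,-7,0,0,0,-1],[0,0,-7,0,0,0,-1],[0,0,-4.6,0,0,0,-1],[0,0,0,0,0,0,-1],[0,0,0,0,0,0,-1]]
  ]
}}

```text
t: 7.28
tcp_pos: [0.4466, 0.2717, 0.1999]
tool_rot: [0.687, 0.727, -0.001, -0.0]
force: [-0.1, -0.3, -2.7]
finger_gap: 0.343
gripper_force: 47.5
```

```bash
python3 - <<'E'
from h import *
go([.4475,.2722,.034],3.4)
im=manip.snapshot("side");cv2.imwrite("pics/c.png",cv2.resize(im[60:260,90:350],None,fx=2.8,fy=2.8))
E
```

```text
t 7.28 tcp [0.4466 0.2717 0.1999] head 3.3 tilt [-0.001 -0.001 -1.   ] F [-0.1 -0.3 -2.7] gap 0.343 gf 47.526529940078035
tool shift [0.0005 0.0011 0.1659] turn wz -0.1 q [ 0.33  0.46  1.74 -0.    0.94  0.28]
```

View pics/c.png

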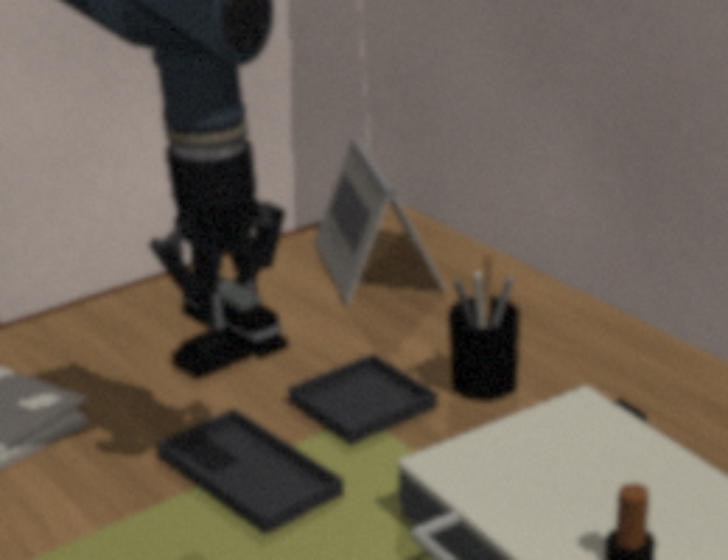

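The carried stapler near (230,345) in this crop doesn't look aligned with the tray, so I'll look closer.

```bash
python3 - <<'E'
from h import *
a=manip.snapshot("side")[140:210,140:210];b=manip.snapshot("top")[190:300,160:270]
f=lambda i:cv2.resize(cv2.convertScaleAbs(i,alpha=1.8,beta=15),(390,390),interpolation=cv2.INTER_CUBIC)
cv2.imwrite("pics/d.png",np.hstack([f(a),f(b)]))
E
```

```text
(no output)
```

View pics/d.png

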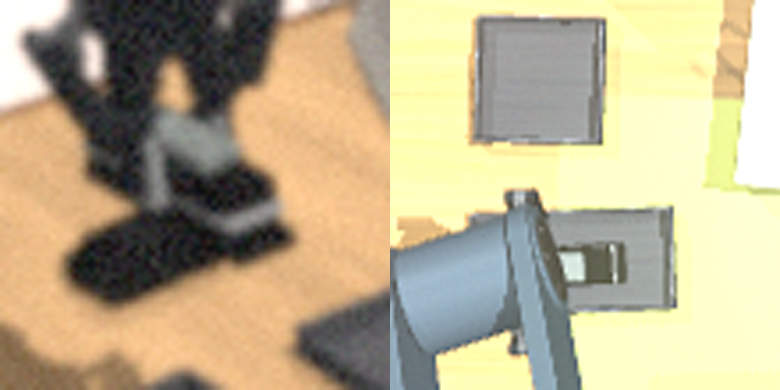

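The top half shows the stapler aligned with the long tray and level. The dark blob in the side view was the mouse behind it. Lower it and release with a part-open jaw.

Request:
{"api": "servo_tool", "payload": {
  "rows": [
    [[0,0,0,0.0005,0.001,0.02,-1],[0,0,0,0,0,0.04,-1],[0,0,0,0,0,0.04,-1],[0,0,0,0,0,0.03,-1],[0,0,0,0,0,0.02,-1],[0,0,0,0,0,0.008,-1],[0,0,0,0,0,0.005,-1],[0,0,0,0,0,0.003,-1]]
  ]
}}

```text
t: 8.1
tcp_pos: [0.449, 0.2726, 0.0343]
tool_rot: [0.686, 0.727, 0.0, 0.0]
force: [0.6, -0.5, -2.6]
finger_gap: 0.343
gripper_force: 47.5
```

Request:
{"api": "servo_tool", "payload": {
  "rows": [
    [[0,0,0,0,0,0,-1],[0,0,0,0,0,0,-1]]
  ]
}}

```text
t: 8.27
tcp_pos: [0.4494, 0.2727, 0.0355]
tool_rot: [0.686, 0.728, 0.001, 0.001]
force: [-0.2, 0.1, -1.4]
finger_gap: 0.344
gripper_force: 47.5
```

Request:
{"api": "servo_tool", "payload": {
  "rows": [
    [[0,0,0,0,0,0.001,-1],[0,0,0,0,0,0.001,-1],[0,0,0,0,0,0,0.1],[0,0,0,0,0,0,0.1],[0,0,0,0,0,0,0.1],[0,0,0,0,0,0,0.1],[0,0,0,0,0,0,0.1],[0,0,0,0,0,0,0.1]]
  ]
}}

```text
t: 8.93
tcp_pos: [0.4485, 0.2724, 0.0324]
tool_rot: [0.686, 0.728, 0.0, 0.0]
force: [-0.9, 0.4, 0.0]
finger_gap: 0.554
gripper_force: 0.0
```

Request:
{"api": "servo_tool", "payload": {
  "rows": [
    [[0,0,0,0,0,-0.005,0.1],[0,0,0,0,0,-0.01,0.1],[0,0,0,0,0,-0.03,0.1],[0,0,0,0,0,-0.04,1],[0,0,0,0,0,-0.04,1],[0,0,0,0,0,-0.04,1],[0,0,0,0,0,-0.04,1],[0,0,0,0,0,0,1]]
  ]
}}

```text
t: 9.6
tcp_pos: [0.4527, 0.2741, 0.2461]
tool_rot: [0.686, 0.728, 0.008, 0.004]
force: [1.4, 0.4, 0.3]
finger_gap: 0.998
gripper_force: 0.0
```

```bash
python3 - <<'E'
from h import *
go([.58,-.140,.24],3.3)
E
```

```text
t 9.6 tcp [0.4527 0.2741 0.2461] head 3.4 tilt [ 0.017  0.006 -1.   ] F [1.4 0.4 0.3] gap 0.998 gf 0.0
tool shift [-0.4209  0.1025  0.0058] turn wz 0.1 q [0.33 0.4  1.69 0.   1.04 0.27]
```

Request:
{"api": "servo_tool", "payload": {
  "rows": [
    [[0,0,0,-0.035,0.0089,0,1],[0,0,0,-0.035,0.0089,0,1],[0,0,0,-0.035,0.0089,0,1],[0,0,0,-0.035,0.0089,0,1],[0,0,0,-0.035,0.0089,0,1],[0,0,0,-0.035,0.0089,0,1],[0,0,0,-0.035,0.0089,0,1],[0,0,0,-0.035,0.0089,0,1]]
  ]
}}

```text
t: 10.27
tcp_pos: [0.5359, -0.0046, 0.238]
tool_rot: [0.686, 0.728, 0.0, 0.0]
force: [-0.4, -0.8, 0.8]
finger_gap: 0.998
gripper_force: 0.0
```

Request:
{"api": "servo_tool", "payload": {
  "rows": [
    [[0,0,0,-0.035,0.0089,0,1],[0,0,0,-0.035,0.0089,0,1],[0,0,0,-0.035,0.0089,0,1],[0,0,0,-0.035,0.0089,0,1],[0,0,0,0,0,0,1],[0,0,0,0,0,0,1]]
  ]
}}

```text
t: 10.77
tcp_pos: [0.5799, -0.1426, 0.2375]
tool_rot: [0.687, 0.726, 0.0, 0.0]
force: [-0.3, 0.9, 0.6]
finger_gap: 1.004
gripper_force: 0.0
```

```bash
python3 - <<'E'
from h import *
go([.580,-.140,.1115],3.3)
im=manip.snapshot("top");cv2.imwrite("pics/e.png",cv2.resize(im[155:285,165:375],None,fx=3.8,fy=3.8,interpolation=cv2.INTER_CUBIC))
E
```

```text
t 10.77 tcp [ 0.5799 -0.1426  0.2375] head 3.2 tilt [ 0.001 -0.    -1.   ] F [-0.3  0.9  0.6] gap 1.004 gf 0.0
tool shift [0.0026 0.0002 0.126 ] turn wz -0.1 q [-0.43  0.5   1.52  0.    1.12 -0.48]
```

View pics/e.png

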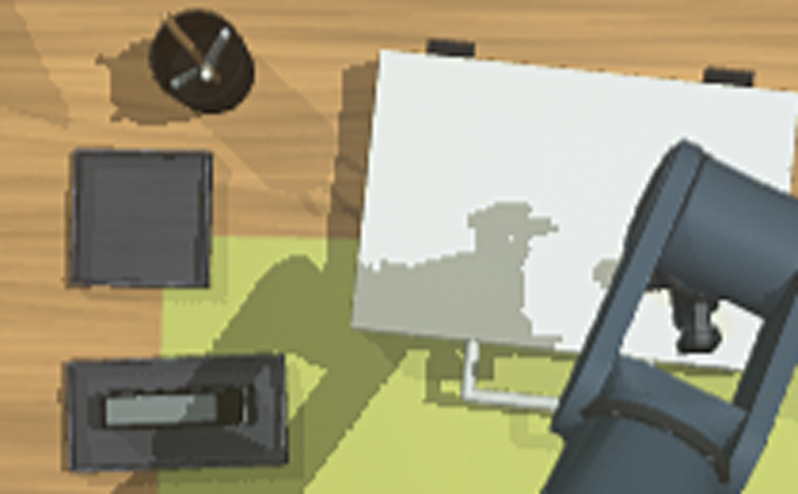

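The stapler lies on its base, centred in the long tray at crop (178,408). The arm is above the stamp. Descend, grip and lift.

Request:
{"api": "servo_tool", "payload": {
  "rows": [
    [[0,0,0,0.002,0,0.02,1],[0,0,0,0,0,0.035,1],[0,0,0,0,0,0.035,1],[0,0,0,0,0,0.025,1],[0,0,0,0,0,0.01,1],[0,0,0,0,0,0,1],[0,0,0,0,0,0,1],[0,0,0,0,0,0,-1]]
  ]
}}

```text
t: 11.48
tcp_pos: [0.5808, -0.1385, 0.1142]
tool_rot: [0.686, 0.728, 0.001, 0.002]
force: [-0.2, -0.2, 0.6]
finger_gap: 0.884
gripper_force: 0.0
```

Request:
{"api": "servo_tool", "payload": {
  "rows": [
    [[0,0,0,0,0,0,-1],[0,0,0,0,0,0,-1],[0,0,0,0,0,0,-1],[0,0,0,0,0,0,-1],[0,0,0,0,0,0,-1],[0,0,0,0,0,0,-1],[0,0,0,0,0,0,-1],[0,0,0,0,0,0,-1]]
  ]
}}

```text
t: 12.15
tcp_pos: [0.58, -0.1389, 0.1132]
tool_rot: [0.686, 0.728, 0.0, 0.001]
force: [-1.0, 0.3, 6.2]
finger_gap: 0.294
gripper_force: 39.2
```

Request:
{"api": "servo_tool", "payload": {
  "rows": [
    [[0,0,0,0,0,-0.005,-1],[0,0,0,0,0,-0.02,-1],[0,0,0,0,0,-0.035,-1],[0,0,0,0,0,-0.035,-1],[0,0,0,0,0,-0.035,-1],[0,0,0,0,0,-0.02,-1],[0,0,0,0,0,0,-1]]
  ]
}}

```text
t: 12.73
tcp_pos: [0.5822, -0.1397, 0.2678]
tool_rot: [0.686, 0.728, 0.002, 0.005]
force: [1.5, 0.1, -0.4]
finger_gap: 0.293
gripper_force: 39.5
```

```bash
python3 - <<'E'
from h import *
go([.605,.306,.26],3.3)
E
```

```text
t 12.73 tcp [ 0.5822 -0.1397  0.2678] head 3.4 tilt [ 0.01  -0.004 -1.   ] F [ 1.5  0.1 -0.4] gap 0.293 gf 39.46854293346405
tool shift [0.4436 0.0489 0.006 ] turn wz 0.1 q [-0.42  0.47  1.49  0.    1.17 -0.48]
```

Request:
{"api": "servo_tool", "payload": {
  "rows": [
    [[0,0,0,0.017,0.002,0,-1],[0,0,0,0.0341,0.0039,0,-1],[0,0,0,0.0341,0.0039,0,-1],[0,0,0,0.0341,0.0039,0,-1],[0,0,0,0.0341,0.0039,0,-1],[0,0,0,0.0341,0.0039,0,-1],[0,0,0,0.0341,0.0039,0,-1],[0,0,0,0.0341,0.0039,0,-1]]
  ]
}}

```text
t: 13.4
tcp_pos: [0.5926, 0.1199, 0.2605]
tool_rot: [0.686, 0.727, -0.001, -0.001]
force: [-0.6, -0.1, -1.3]
finger_gap: 0.294
gripper_force: 39.4
```

Request:
{"api": "servo_tool", "payload": {
  "rows": [
    [[0,0,0,0.0341,0.0039,0,-1],[0,0,0,0.0341,0.0039,0,-1],[0,0,0,0.0341,0.0039,0,-1],[0,0,0,0.0341,0.0039,0,-1],[0,0,0,0.0341,0.0039,0,-1],[0,0,0,0.017,0.002,0,-1],[0,0,0,0,0,0,-1],[0,0,0,0,0,0,-1]]
  ]
}}

```text
t: 14.07
tcp_pos: [0.6034, 0.307, 0.2606]
tool_rot: [0.685, 0.728, -0.002, -0.0]
force: [0.1, -0.2, -0.8]
finger_gap: 0.293
gripper_force: 39.4
```

```bash
python3 - <<'E'
from h import *
go([.605,.306,.054],3.3)
im=manip.snapshot("side");cv2.imwrite("pics/f.png",cv2.resize(im[80:230,120:320],None,fx=3.8,fy=3.8))
E
```

```text
t 14.07 tcp [0.6034 0.307  0.2606] head 3.5 tilt [-0.003 -0.002 -1.   ] F [ 0.1 -0.2 -0.8] gap 0.293 gf 39.424040615558624
tool shift [-0.0007  0.0022  0.2066] turn wz 0.2 q [ 0.31  0.59  1.28 -0.    1.28  0.25]
```

View pics/f.png

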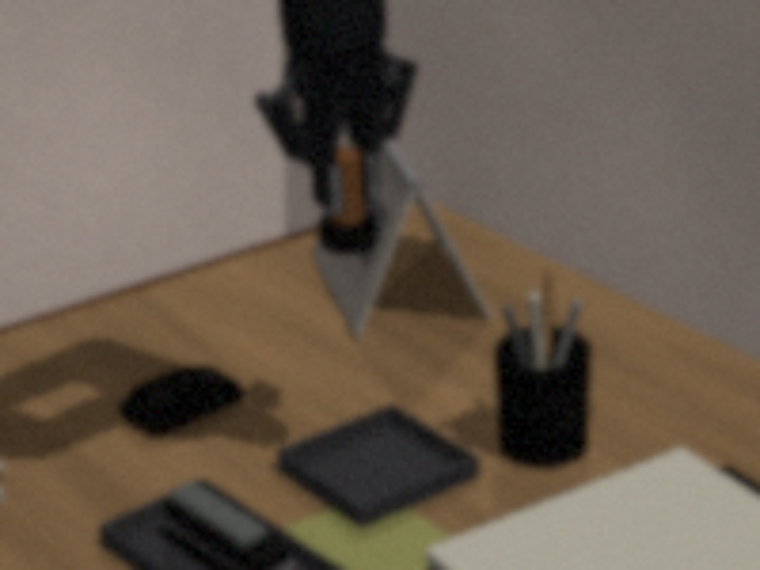

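The stamp hangs upright in the grip at crop (348,195), above the square tray at (378,465). Lower it to about z 0.055.

Request:
{"api": "servo_tool", "payload": {
  "rows": [
    [[0,0,0,0,0.002,0.02,-1],[0,0,0,0,0,0.04,-1],[0,0,0,0,0,0.04,-1],[0,0,0,0,0,0.04,-1],[0,0,0,0,0,0.03,-1],[0,0,0,0,0,0.02,-1],[0,0,0,0,0,0.01,-1],[0,0,0,0,0,0.003,-1]]
  ]
}}

```text
t: 14.78
tcp_pos: [0.6052, 0.3046, 0.0569]
tool_rot: [0.687, 0.727, -0.002, -0.001]
force: [-1.1, 0.5, -0.7]
finger_gap: 0.295
gripper_force: 39.4
```

Request:
{"api": "servo_tool", "payload": {
  "rows": [
    [[0,0,0,0,0,0.001,-1],[0,0,0,0,0,0,-1],[0,0,0,0,0,0,-1]]
  ]
}}

```text
t: 15.03
tcp_pos: [0.6078, 0.307, 0.0604]
tool_rot: [0.686, 0.727, 0.002, 0.001]
force: [-0.0, 0.5, -0.4]
finger_gap: 0.292
gripper_force: 39.4
```

Request:
{"api": "servo_tool", "payload": {
  "rows": [
    [[0,0,0,0,0,0.001,-1],[0,0,0,0,0,0,-1],[0,0,0,0,0,0,-1]]
  ]
}}

```text
t: 15.28
tcp_pos: [0.6066, 0.3072, 0.0582]
tool_rot: [0.686, 0.728, 0.001, 0.0]
force: [-0.2, 0.9, -0.6]
finger_gap: 0.295
gripper_force: 39.4
```

Request:
{"api": "servo_tool", "payload": {
  "rows": [
    [[0,0,0,0,0,0.0015,-1],[0,0,0,0,0,0,-1],[0,0,0,0,0,0,-1]]
  ]
}}

```text
t: 15.53
tcp_pos: [0.6061, 0.3069, 0.0557]
tool_rot: [0.686, 0.728, -0.0, -0.0]
force: [-0.8, -0.5, -1.3]
finger_gap: 0.291
gripper_force: 39.4
```

Request:
{"api": "servo_tool", "payload": {
  "rows": [
    [[0,0,0,0,0,0.001,-1],[0,0,0,0,0,0.001,-1],[0,0,0,0,0,0,-1],[0,0,0,0,0,0,-1]]
  ]
}}

```text
t: 15.87
tcp_pos: [0.6064, 0.3069, 0.0538]
tool_rot: [0.686, 0.728, 0.0, 0.0]
force: [0.5, -0.7, 1.4]
finger_gap: 0.291
gripper_force: 39.5
```

Contact with the tray floor. Release and rise.

Request:
{"api": "servo_tool", "payload": {
  "rows": [
    [[0,0,0,0,0,0,0],[0,0,0,0,0,0,0.4],[0,0,0,0,0,0,0.6],[0,0,0,0,0,0,0.6],[0,0,0,0,0,0,0.6],[0,0,0,0,0,0,0.6],[0,0,0,0,0,-0.02,0.6],[0,0,0,0,0,-0.03,0.6]]
  ]
}}

```text
t: 16.53
tcp_pos: [0.6037, 0.306, 0.1007]
tool_rot: [0.686, 0.728, -0.004, -0.002]
force: [0.5, 0.7, 0.2]
finger_gap: 0.805
gripper_force: 0.0
```

Request:
{"api": "servo_tool", "payload": {
  "rows": [
    [[0,0,0,0,0,-0.035,0.6],[0,0,0,0,0,-0.035,0.6],[0,0,0,0,0,-0.035,0.6],[0,0,0,0,0,-0.035,0.6],[0,0,0,0,0,0,0.6],[0,0,0,0,0,0,0.6]]
  ]
}}

```text
t: 17.03
tcp_pos: [0.6078, 0.3074, 0.2473]
tool_rot: [0.686, 0.728, 0.003, 0.002]
force: [0.1, -0.1, -0.1]
finger_gap: 0.8
gripper_force: 0.0
```

```bash
python3 - <<'E'
from h import *
go([.463,-.057,.18],-5.1)
im=manip.snapshot("side");im2=manip.snapshot("top")
cv2.imwrite("pics/g0.png",im2)
cv2.imwrite("pics/g.png",np.hstack([cv2.resize(im[140:280,130:290],(400,350)),cv2.resize(im2[185:285,170:340],(400,235),interpolation=cv2.INTER_CUBIC).__getitem__(slice(None)) if 0 else cv2.copyMakeBorder(cv2.resize(im2[185:285,170:340],(400,235)),0,115,0,0,0)]))
E
```

```text
t 17.03 tcp [0.6078 0.3074 0.2473] head 3.4 tilt [ 0.007  0.002 -1.   ] F [ 0.1 -0.1 -0.1] gap 0.8 gf 0.0
tool shift [-0.3554 -0.1664  0.0656] turn wz 8.5 q [ 0.3   0.61  1.29 -0.    1.24  0.25]
```

View pics/g.png

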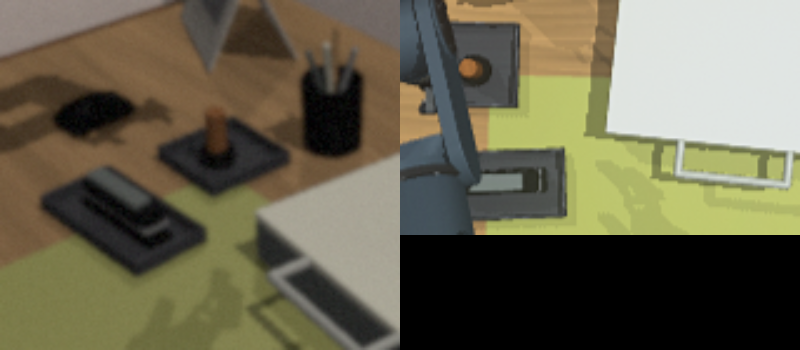

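Stapler and stamp both stand in their trays, and the lid is shut. Move above the bar with a narrowed jaw, and check the bar's position in the picture.

Request:
{"api": "servo_tool", "payload": {
  "rows": [
    [[0,0,0,-0.0148,-0.007,0.002,0.3],[0,0,0,-0.0296,-0.0139,0.0055,0],[0,0,0,-0.0296,-0.0139,0.0055,-0.3],[0,0,0,-0.0296,-0.0139,0.0055,-0.3],[0,0,0,-0.0296,-0.0139,0.0055,-0.3],[0,0,0,-0.0296,-0.0139,0.0055,-0.3],[0,0,0,-0.0296,-0.0139,0.0055,-0.3],[0,0,0,-0.0296,-0.0139,0.0055,-0.3]]
  ]
}}

```text
t: 17.8
tcp_pos: [0.5129, 0.078, 0.2012]
tool_rot: [0.686, 0.728, -0.001, -0.002]
force: [0.8, -0.2, -0.0]
finger_gap: 0.354
gripper_force: 0.0
```

Request:
{"api": "servo_tool", "payload": {
  "rows": [
    [[0,0,0,-0.0296,-0.0139,0.0055,-0.3],[0,0,0,-0.0296,-0.0139,0.0055,-0.3],[0,0,0,-0.0296,-0.0139,0.0055,-0.3],[0,0,0,-0.0296,-0.0139,0.0055,-0.3],[0,0,0,-0.0148,-0.007,0.002,-0.3],[0,0,4.25,0,0,0,-0.3],[0,0,4.25,0,0,0,-0.3],[0,0,0,0,0,0,-0.3]]
  ]
}}

```text
t: 18.47
tcp_pos: [0.459, -0.0576, 0.1777]
tool_rot: [0.739, 0.674, -0.001, -0.002]
force: [-0.6, 0.3, 0.3]
finger_gap: 0.347
gripper_force: 0.0
```

```bash
python3 - <<'E'
from h import *
go([.463,-.057,.0615],-5.1)
im=cv2.imread("pics/g0.png");hsv=cv2.cvtColor(im,cv2.COLOR_BGR2HSV)
m=((hsv[...,1]<45)&(hsv[...,2]>140))
for c in (300,306,312,318,324):
    r=np.where(m[254:272,c])[0]+254
    print(c,r,ray("top",(c,r.mean()),.0575).round(4) if len(r) else "")
print("expected",proj("top",[.4629,-.057,.0575]))
E
```

```text
t 18.47 tcp [ 0.459  -0.0576  0.1777] head -5.3 tilt [-0.004  0.002 -1.   ] F [-0.6  0.3  0.3] gap 0.347 gf 0.0
tool shift [0.0008 0.0044 0.1162] turn wz -0.2 q [-0.37  0.43  1.9   0.    0.81 -0.27]
300 [258 259 260 261] [ 0.4663 -0.0227  0.0575]
306 [259 260 261] [ 0.4651 -0.0421  0.0575]
312 [260 261 262] [ 0.4622 -0.0615  0.0575]
318 [260 261 262 263] [ 0.4609 -0.0809  0.0575]
324 [261 262 263] [ 0.4596 -0.1002  0.0575]
expected [310.60965965 260.74817725]
```

The bar position agrees within 1 mm (x 0.463 at y −0.057). Descend.

Request:
{"api": "servo_tool", "payload": {
  "rows": [
    [[0,0,0,0,0.003,0.02,-0.3],[0,0,0,0,0,0.03,-0.3],[0,0,0,0,0,0.02,-0.3],[0,0,0,0,0,0.01,-0.3],[0,0,0,0,0,0,-0.3],[0,0,0,0,0,0,-0.3]]
  ]
}}

```text
t: 18.97
tcp_pos: [0.4626, -0.0572, 0.0982]
tool_rot: [0.738, 0.675, -0.001, -0.002]
force: [-0.3, 0.1, 0.8]
finger_gap: 0.349
gripper_force: 0.0
```

```bash
python3 - <<'E'
from h import *
go([.463,-.057,.0615],-5.1)
E
```

```text
t 18.97 tcp [ 0.4626 -0.0572  0.0982] head -5.0 tilt [-0.003  0.001 -1.   ] F [-0.3  0.1  0.8] gap 0.349 gf 0.0
tool shift [0.0002 0.0005 0.0367] turn wz 0.1 q [-0.36  0.59  1.95 -0.    0.6  -0.28]
```

Request:
{"api": "servo_tool", "payload": {
  "rows": [
    [[0,0,0,0,0.0005,0.01,-0.3],[0,0,0,0,0,0.012,-0.3],[0,0,0,0,0,0.01,-0.3],[0,0,0,0,0,0.005,-0.3],[0,0,0,0,0,0,-0.3],[0,0,0,0,0,0,-0.3],[0,0,0,0,0,0,-1],[0,0,0,0,0,0,-1]]
  ],
  "squeeze": 40
}}

```text
t: 19.63
tcp_pos: [0.4597, -0.0569, 0.0626]
tool_rot: [0.737, 0.676, -0.003, -0.004]
force: [-6.2, -3.1, 5.2]
finger_gap: 0.122
gripper_force: 38.9
```

Request:
{"api": "servo_tool", "payload": {
  "rows": [
    [[0,0,0,0,0,0,-1],[0,0,0,0,0,0,-1],[0,0,0,0,0,0,-1],[0,0,0,0,0,0,-1]]
  ]
}}

```text
t: 19.97
tcp_pos: [0.4597, -0.0569, 0.0627]
tool_rot: [0.738, 0.675, -0.002, -0.004]
force: [-7.7, -2.4, 3.8]
finger_gap: 0.12
gripper_force: 38.9
```

```bash
python3 - <<'E'
from h import *
go([.463,-.057,.0615],-5.1)
# bar path in scanner frame: forward (+x) and up displacements
for i in range(0,19):
    a=np.radians(2.5*i);print(2.5*i,round(.285-.285*np.cos(a)+.006*np.sin(a),4),round(.285*np.sin(a)+.006*np.cos(a)-.006,4))
E
```

```text
t 19.97 tcp [ 0.4597 -0.0569  0.0627] head -5.1 tilt [-0.009  0.002 -1.   ] F [-7.7 -2.4  3.8] gap 0.12 gf 38.94612729549408
tool shift [0.0001 0.0033 0.0011] turn wz 0.0 q [-0.36  0.66  1.97 -0.    0.52 -0.27]
0.0 0.0 0.0
2.5 0.0005 0.0124
5.0 0.0016 0.0248
7.5 0.0032 0.0371
10.0 0.0054 0.0494
12.5 0.0081 0.0615
15.0 0.0113 0.0736
17.5 0.015 0.0854
20.0 0.0192 0.0971
22.5 0.024 0.1086
25.0 0.0292 0.1199
27.5 0.035 0.1309
30.0 0.0412 0.1417
32.5 0.0479 0.1522
35.0 0.055 0.1624
37.5 0.0625 0.1723
40.0 0.0705 0.1818
42.5 0.0789 0.191
45.0 0.0877 0.1998
```

The bar is gripped; the small gap fits the 12 mm bar. Relieve the side load and follow the arc, 2.5° of lid per row.

Request:
{"api": "servo_tool", "payload": {
  "rows": [
    [[0,0,0,0,-0.003,0,-1],[0,0,0,0,0.0005,-0.0124,-1],[0,0,0,0,0.0011,-0.0124,-1],[0,0,0,0,0.0016,-0.0123,-1],[0,0,0,0,0.0022,-0.0123,-1],[0,0,0,0,0,0,-1]]
  ],
  "squeeze": 30
}}

```text
t: 20.47
tcp_pos: [0.465, -0.0574, 0.113]
tool_rot: [0.738, 0.675, -0.001, -0.001]
force: [-4.4, 0.8, -2.8]
finger_gap: 0.121
gripper_force: 37.5
```

```bash
python3 - <<'E'
from h import *
go([.465,-.057,.112],-5.1)
E
```

```text
t 20.47 tcp [ 0.465  -0.0574  0.113 ] head -5.1 tilt [-0.002  0.001 -1.   ] F [-4.4  0.8 -2.8] gap 0.121 gf 37.49090909957886
tool shift [0.0004 0.     0.001 ] turn wz 0.0 q [-0.36  0.56  1.94 -0.    0.65 -0.27]
```

Tracking well: the bar rose 50 mm with small forces. Continue to 45°.

Request:
{"api": "servo_tool", "payload": {
  "rows": [
    [[0,0,0,0,0.0027,-0.0121,-1],[0,0,0,0,0.0032,-0.0121,-1],[0,0,0,0,0.0037,-0.0118,-1],[0,0,0,0,0.0042,-0.0117,-1],[0,0,0,0,0.0048,-0.0115,-1],[0,0,0,0,0.0052,-0.0113,-1],[0,0,0,0,0.0058,-0.011,-1],[0,0,0,0,0.0062,-0.0108,-1]]
  ]
}}

```text
t: 21.13
tcp_pos: [0.4983, -0.0603, 0.2031]
tool_rot: [0.738, 0.675, -0.003, -0.004]
force: [-6.5, -1.0, -1.1]
finger_gap: 0.12
gripper_force: 36.1
```

Request:
{"api": "servo_tool", "payload": {
  "rows": [
    [[0,0,0,0,0.0067,-0.0105,-1],[0,0,0,0,0.0071,-0.0102,-1],[0,0,0,0,0.0075,-0.0099,-1],[0,0,0,0,0.008,-0.0095,-1],[0,0,0,0,0.0084,-0.0092,-1],[0,0,0,0,0.0088,-0.0088,-1],[0,0,0,0,0,0,-1],[0,0,0,0,0,0,-1]]
  ]
}}

```text
t: 21.8
tcp_pos: [0.5427, -0.0642, 0.2622]
tool_rot: [0.738, 0.675, -0.004, -0.005]
force: [-14.7, 0.7, 9.7]
finger_gap: 0.121
gripper_force: 36.1
```

Request:
{"api": "servo_tool", "payload": {
  "rows": [
    [[0,0,0,0,0,0,-1],[0,0,0,0,0,0,-1],[0,0,0,0,0,0,-1],[0,0,0,0,0,0,-1]]
  ]
}}

```text
t: 22.13
tcp_pos: [0.5422, -0.0642, 0.2617]
tool_rot: [0.738, 0.675, -0.005, -0.006]
force: [-14.6, 1.0, 9.2]
finger_gap: 0.123
gripper_force: 36.1
```

```bash
python3 - <<'E'
from h import *
go([.550,-.065,.2615],-5.1)
im=manip.snapshot("side")[130:320,120:420];cv2.imwrite("pics/i.png",cv2.resize(im,None,fx=2.6,fy=2.6))
E
```

```text
t 22.13 tcp [ 0.5422 -0.0642  0.2617] head -5.1 tilt [-0.014  0.002 -1.   ] F [-14.6   1.    9.2] gap 0.123 gf 36.09976530075073
tool shift [-0.0001  0.0078  0.0001] turn wz 0.0 q [-0.32  0.41  1.61 -0.    1.13 -0.23]
```

View pics/i.png

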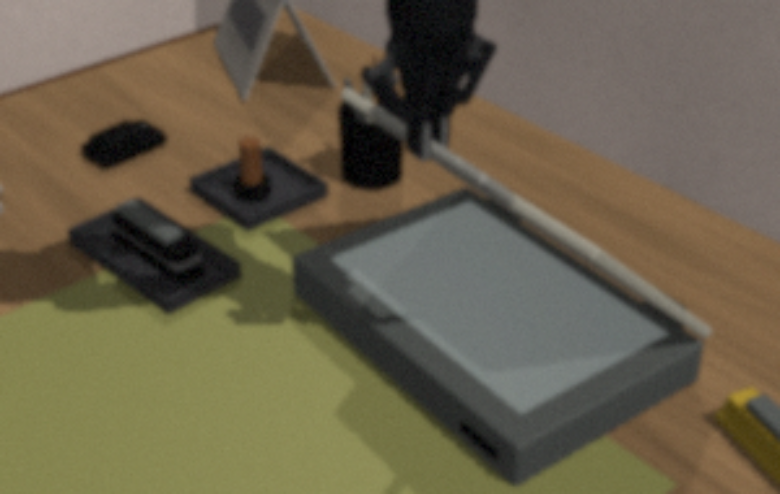

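The lid is up: the bar chord gives about 44.5°, the held objects are in their trays, and the fingers are on the bar. Ease the radial load a little, settle, then hand in.

Request:
{"api": "servo_tool", "payload": {
  "rows": [
    [[0,0,0,0,-0.002,-0.0015,-1],[0,0,0,0,-0.002,-0.0015,-1],[0,0,0,0,0,0,-1],[0,0,0,0,0,0,-1],[0,0,0,0,0,0,-1],[0,0,0,0,0,0,-1],[0,0,0,0,0,0,-1],[0,0,0,0,0,0,-1]]
  ]
}}

```text
t: 22.85
tcp_pos: [0.5447, -0.0645, 0.2647]
tool_rot: [0.738, 0.675, 0.001, -0.0]
force: [3.1, 4.6, -6.8]
finger_gap: 0.123
gripper_force: 34.3
```

```bash
python3 - <<'E'
from h import *
go([.5422,-.0642,.2617],-5.1)
s=manip.sense();d=np.hypot((s["tcp_pos"][0]-.4597)/.996,s["tcp_pos"][2]-.0627);a=np.degrees(2*np.arcsin(d/.57));print(a)
if 42<a<48 and s["gripper_force"]>10: print(manip.sign_off())
E
```

```text
t 22.85 tcp [ 0.5447 -0.0645  0.2647] head -5.1 tilt [ 0.     0.001 -1.   ] F [ 3.1  4.6 -6.8] gap 0.123 gf 34.31200325489044
tool shift [ 0.0001 -0.0026  0.003 ] turn wz -0.0 q [-0.32  0.41  1.61  0.    1.13 -0.23]
45.258659455199734
the job is handed in; nothing more can be done
None
```

The job is handed in: the stapler is on its base in the long tray, the stamp is upright in the square tray, and the gripper is still holding the lid by its bar at about 45° (45.3° estimated from the arm's position); the verdict was not shown.

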